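# Run a roller hanger into the bench rail until it latches

## Task

Pick up the roller hanger, feed its rollers into the open, flared end of the raised channel rail with its hook on the side of the rail that faces the robot, and slide it along until it meets the spring buffer hidden inside and the spring catch snaps up behind it, so that it stays held when you let go. Push gently, with little more than the springs need, and leave the other things on the table where they are.

Things in the scene. Friction and masses are not known exactly. Their poses are not given: they have to be found in the camera images.
- hanger_grip (a point): Centre of the grip block of the roller hanger, a 300 g steel carrier standing on its rollers on the table. Grip block 16 (x) x 20 (y) x 42 mm high, its centre 71 mm above the rollers' underside. Below it a neck 10 (x) x 24 (y) mm, then the roller body. Axes: x across (hook on the -x side), y the running direction, z up
- hanger_hook (a point): Tip of the hanger's wire hook, 59 mm to -x of the grip axis and 24 mm above the rollers' underside; the hook hangs down beside the rail on the robot's side
- rail: Fixed slotted steel channel on two feet, 300 mm long along its own y, 42 mm wide. Origin: on the table under its middle. Its -x side faces the robot. The -y end (robot's right) is open, the +y end capped. Inner floor 100 mm up; inside 36 mm wide, 25 mm high (1.5 mm play each side of the rollers, 2 mm above); two inturned lips leave a top slot 16 mm wide, tops 128 mm up
- rail_mouth (a point): Middle of the rail's inner floor at its open end (y = -150 mm, z = 100 mm in the rail's axes). Side plates flare outward for 15 mm beyond it. The hidden catch: a ramped spring pawl rising 4.5 mm out of the floor; its ramp begins 72 mm before the free buffer face, its upright rear edge is 47.5 mm before it. Sliding over it drags with 2 to 8 N
- hanger: The hanger: origin at the middle of the rollers' underside, 71 mm below hanger_grip, same axes. It runs on four fixed rollers of 23 mm diameter (they slide, not turn), 33 mm wide over all in x, round a square block 52 mm long in y (26 mm each way), 22 mm high; either y end could lead, the hook side decides. A J-shaped wire hook leaves the neck 41 mm up and reaches 62 mm to -x
- tape_roll: Roll of grey tape, 99 mm across, 48 mm high, bystander. Origin under its middle
- coupon: Flat welded steel test plate 59 x 90 x 12 mm, bystander. Origin under its middle
- magnet: Triangular welding magnet 66 x 85 x 16 mm, bystander. Origin under its middle
- loose_bolt: Short bolt lying down, 16 x 44 x 18 mm, bystander. Origin under its middle
- stop_zone (a point): Middle of the zone, on the rail's inner floor, where the free face of the hidden spring buffer may be set: 50 mm to +y of the rail's middle, give or take 55 mm. The buffer moves 8 mm: 4 N at first, 1.2 N more per mm. Pressed in 5 mm by the roller unit's leading end (total push 11 to 18 N), the catch snaps up behind its rear end, felt as a drop of the push by a few N, and holds it

How it is judged:
On the way:
1. the roller body has entered the rail at its open end, hook to the robot's side (y of hanger in the frame of rail between -0.13 and -0.06 m and x of hanger in the frame of rail between -0.004 and 0.004 m and z of hanger in the frame of rail between 0.096 and 0.106 m and x of hanger_hook in the frame of rail below -0.045 m), for 0.1 s.
At the end, for the whole second after the job is handed in: Hanger released, at rest in the rail (origin within 4 mm of its centre plane, 96 to 106 mm above the table, at most 35 mm short of the rail's middle), hook on the robot's side, clamped by catch and buffer: its contact forces with rail, catch and buffer add up to over 10 N (weight alone: under 4 N) (contact force between hanger and rail above 10 N and y of hanger in the frame of rail above -0.035 m and x of hanger in the frame of rail between -0.004 and 0.004 m and z of hanger in the frame of rail between 0.096 and 0.106 m and x of hanger_hook in the frame of rail below -0.045 m and linear speed of hanger below 0.01 m/s); the robot touches nothing.
It fails at once if the hanger is forced against the rail or its stop (contact forces adding up to more than 35 N) (contact force between hanger and rail above 35 N).
It fails at once if a bystander is moved more than 30 mm (distance of any of tape_roll, coupon, magnet, loose_bolt from where it was at the start of the episode above 0.03 m).
It also fails if it takes over 72 s, if anything falls off the work surface, if the arm or the gripper's body presses on something with over 40 N, if the wrist force passes 120 N, or if a joint passes its speed limit or range.

## Robot

A 6-joint arm with a two-finger parallel gripper is mounted at the origin on the work surface; the furniture and walls round the work are solid. World frame = base frame: x ahead of the robot, y to its left, z up, the work surface at z = 0. Lengths are in m, angles in rad, forces in N, time in s.
With the tool pointing down it reaches from about 0.275 to 0.875 m from the base axis. Payload 12.5 kg.
Tool frame: the origin (TCP) lies at the very end of the fingers, on their centre line; the grasp point (between the pads) lies 19 mm behind it; x points along the fingers, y is the direction in which the jaws open and shut, and the axes are right-handed (so a half turn about x gives the same grasp; the last joint's range is limited). The gripper opens to 85 mm and grips with 20 to 120 N. Pads are 22 mm wide; open, the fingers measure 114 mm over their backs; the gripper's body (76 mm by 85 mm) begins 54 mm behind the grasp point. The pads swing forward as they close: fully open they stand 13 mm farther back than shut.
Start: joints at [1.144, 0.351, 1.652, -0, 1.139, -0.085], TCP at [0.184, 0.518, 0.208] pointing down, gripper open.
Joint ranges: [-2.75, 2.75], [-0.79, 2.1], [0.01, 2.65], [-1.57, 4.71], [0.07, 3.14], [-2.87, 2.87]. Speed limits (rad/s): [2.22, 2.22, 2.79, 3.14, 3.14, 3.14].

## Interface

Orientations are given as a 3x3 rotation matrix whose columns are the frame's x, y, z axes.
In Python, from bench import manip gives the robot as it stands. Calls block until the motion is done:
- manip.move_ptp(position, orientation): joint-space move of the TCP to a pose.
- manip.move_l(position, attitude=None, max_speed=0.15): straight line of the TCP; attitude=None keeps the orientation; max_speed is the mean speed in m/s.
- manip.move_j(angles): joint-space move.
- manip.set_gripper(opening, effort=None): opening from 0.0 (shut) to 1.0 (fully open); effort is the grip in N (None keeps the last); returns when the fingers have stopped.
- manip.dwell(seconds).
- manip.inverse_kinematics(position, orientation): joint angles nearest the present ones, or None.
- manip.grab_frame(name): name is "scene" or "side" or "wrist"; returns (picture, depth): 384x512x3 uint8, red, green, blue; 384x512 float32, m along the optical axis (not along the pixel's ray), 0 where there is no reading.
- manip.get_calibration(name): a dict with "camera_matrix" (3x3 intrinsics, pixels), "R" (3x3) and "t" (3): a world point X has camera coordinates R X + t. Camera axes: x right, y down, z forward; pixel columns grow to the right and rows downward; lengths in m; the calibration is good to about 2 mm. A picture is of the moment at which its call begins: read the wrist's pose just before it. get_calibration takes no time and is no camera call; for the wrist camera it gives the pose at the moment of the call.
A pose or a line that the arm cannot do raises manip.Unreachable and nothing moves.
- manip.sign_off(): hands the job in, once; it reports no verdict.
Trained networks look in the newest picture that a camera, given by its name, has taken for a name from the list of things; names that differ only in an ending like _2 or _b are one class to them, and where a whole thing is asked for, a point or a joint stands for the part that bears it (a point fixed in the world has none). Each returns a list of dicts, best first, with "confidence" (0 to 1); they miss things now and then, are a little off and sometimes report something else, mostly with a low value. They report only what shows in the picture. A call takes as long as a camera call.
- manip.look_for(camera, name): "at" ([x, y, z] in m, in world coordinates, good to about 4 mm: the middle of the surface that is visible of it).
Readings, each from a call of its own:
- manip.current_time(): time.
- manip.current_qpos(): joint angles.
- manip.current_joint_vel(): joint speeds.
- manip.current_joint_torque(): joint torques, N m.
- manip.current_ee_pos(): TCP position.
- manip.current_tcp_rot(): TCP orientation.
- manip.current_force(): force on the tool from outside, world axes, zero at the start.
- manip.current_ft_torque(): the same for the moment, N m.
- manip.current_grip_width(): opening from 0.0 (shut) to 1.0 (fully open).
Only numpy, scipy, OpenCV 4.12 (cv2) and the standard library are available. Lean on these libraries where they do the work, as an engineer would, in place of code of your own. Each camera call takes 0.05 s, during which the arm holds its last target.

## Working session

There is one attempt and no reset: what is moved stays moved. The work goes in short steps, each a Python script; the robot and the scene stay as the last script left them, time stands still between calls to the robot, and variables do not carry over. Pictures are saved under pics/ and viewed, and the job is handed in when it is done.

```bash
ls; mkdir -p pics
cat > h.py <<'E'
import numpy as np, cv2
from bench import manip
def save(cam,fn):
    c=manip.get_calibration(cam); p,d=manip.grab_frame(cam)
    cv2.imwrite('pics/'+fn+'.png',cv2.cvtColor(p,cv2.COLOR_RGB2BGR)); np.savez('pics/'+fn+'.npz',p=p,d=d,K=c['camera_matrix'],R=c['R'],t=c['t'])
    return p,d,c
def cloud(d,c):
    K=np.array(c['camera_matrix']);v,u=np.indices(d.shape)
    P=np.stack([(u-K[0,2])/K[0,0]*d,(v-K[1,2])/K[1,1]*d,d],-1)
    return (P-np.array(c['t']).ravel())@np.array(c['R'])
def proj(X,c):
    q=np.array(c['camera_matrix'])@(np.array(c['R'])@X+np.array(c['t']).ravel());return q[:2]/q[2]
E
python3 - <<'E'
from h import *
for cam in('scene','side'):
    p,d,c=save(cam,cam+'0')
    print(cam,'campos',-np.array(c['R']).T@np.array(c['t']).ravel())
    for n in['hanger_grip','hanger','hanger_hook','rail','rail_mouth','tape_roll','coupon','magnet','loose_bolt']:
        r=manip.look_for(cam,n)
        print(n,[(np.round(x['at'],3),round(x['confidence'],2),proj(np.array(x['at']),c).round()) for x in r[:2]])
print(manip.current_time(),manip.current_force(),manip.current_tcp_rot())
E
```

```text
pics
scene campos [0.18380357 0.39190938 0.79338974]
hanger_grip [(array([ 0.437, -0.219,  0.02 ]), 0.7, array([312., 187.]))]
hanger [(array([ 0.436, -0.221,  0.025]), 0.89, array([313., 186.]))]
hanger_hook [(array([ 0.438, -0.217,  0.023]), 0.57, array([311., 187.]))]
rail []
rail_mouth [(array([0.596, 0.076, 0.104]), 0.74, array([190., 216.])), (array([ 0.433, -0.219,  0.024]), 0.27, array([313., 187.]))]
tape_roll [(array([ 0.471, -0.388,  0.033]), 0.58, array([331., 143.]))]
coupon [(array([ 0.578, -0.286,  0.007]), 0.55, array([281., 155.]))]
magnet [(array([0.405, 0.227, 0.014]), 0.9, array([219., 335.]))]
loose_bolt [(array([0.399, 0.007, 0.014]), 0.65, array([279., 257.]))]
side campos [ 0.55802693 -0.95704751  0.72930875]
hanger_grip [(array([ 0.445, -0.238,  0.024]), 0.66, array([231., 241.]))]
hanger [(array([ 0.446, -0.239,  0.024]), 0.71, array([231., 242.]))]
hanger_hook [(array([ 0.442, -0.237,  0.022]), 0.83, array([230., 242.]))]
rail [(array([ 0.588, -0.019,  0.098]), 0.98, array([288., 174.]))]
rail_mouth [(array([ 0.586, -0.02 ,  0.097]), 0.87, array([287., 174.]))]
tape_roll [(array([ 0.474, -0.417,  0.034]), 0.93, array([233., 295.]))]
coupon [(array([ 0.582, -0.301,  0.008]), 0.59, array([282., 267.]))]
magnet [(array([0.408, 0.208, 0.017]), 0.8, array([237., 154.]))]
loose_bolt [(array([ 0.585, -0.302,  0.011]), 0.2, array([283., 266.]))]
1.0 [ 0.44874052  0.27278016 -0.35054092] [[ 6.80845013e-06  3.35183502e-01  9.42152864e-01]
 [-5.76803334e-06  9.42152864e-01 -3.35183502e-01]
 [-1.00000000e+00 -3.15228897e-06  8.34795041e-06]]
```

View pics/scene0.png

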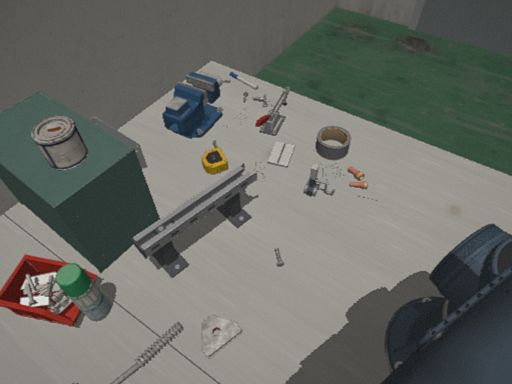

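View pics/side0.png

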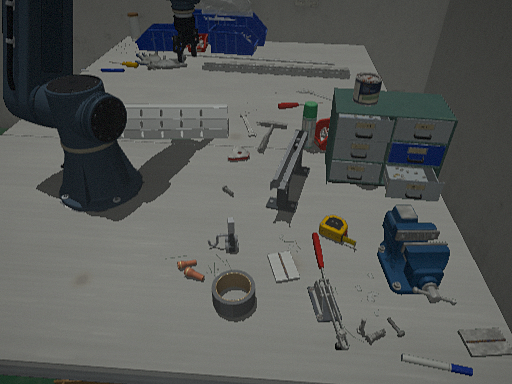

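Run:
```python
import numpy as np,cv2
from h import cloud
for n in('scene0','side0'):
    z=np.load(f'pics/{n}.npz');P=cloud(z['d'],dict(camera_matrix=z['K'],R=z['R'],t=z['t']));v=z['d']>0
    def pts(lo,hi): return P[v&np.all((P>lo)&(P<hi),-1)]
    g=pts([.35,-.35,.055],[.53,-.14,.11]); print(n,'grip',len(g),g.mean(0),g.min(0),g.max(0))
    gt=g[g[:,2]>.086]; print('top',len(gt),gt.mean(0),gt.min(0),gt.max(0))
    h=pts([.35,-.35,.008],[.53,-.14,.11]);print('han',len(h),h.min(0),h.max(0))
    r=pts([.45,-.2,.12],[.8,.45,.14]);print('rail',len(r),r.min(0),r.max(0),r[:,2].mean())
    if len(r)>50:
        q=cv2.minAreaRect(r[:,:2].astype(np.float32)*1000);print(q)
    # upscale hanger
    im=cv2.cvtColor(z['p'],cv2.COLOR_RGB2BGR); u,w=((312,187),(231,242))[n=='side0']
    a=im[w-50:w+50,u-65:u+65]; b=im[100:325,120:330] if n=='scene0' else im[80:230,230:360]
    cv2.imwrite(f'pics/{n}_h.png',np.vstack([cv2.resize(a,(520,300),interpolation=cv2.INTER_CUBIC),cv2.resize(b,(520,300),interpolation=cv2.INTER_CUBIC)]))
```

```text
scene0 grip 101 [ 0.44184514 -0.22316922  0.07963535] [ 0.4342593  -0.23915059  0.05537123] [ 0.45229791 -0.21477451  0.09363922]
top 45 [ 0.44303426 -0.22644332  0.09044482] [ 0.4342593  -0.23915059  0.08600083] [ 0.45229791 -0.21749336  0.09363922]
han 466 [ 0.35021604 -0.34982665  0.008279  ] [ 0.47521049 -0.19991835  0.09363922]
rail 2415 [ 0.53559429 -0.11141014  0.12001499] [0.79800903 0.35570109 0.13999451] 0.1279189923689286
((672.9120483398438, 109.50111389160156), (474.816650390625, 175.64256286621094), 77.28753662109375)
side0 grip 101 [ 0.44538434 -0.23519673  0.0794278 ] [ 0.43547987 -0.24185326  0.0554447 ] [ 0.452571   -0.21748621  0.09451241]
top 43 [ 0.44485215 -0.23094284  0.09177232] [ 0.43547987 -0.23979621  0.08650878] [ 0.452571   -0.21748621  0.09451241]
han 496 [ 0.35005674 -0.34984872  0.00821538] [ 0.46527307 -0.20754246  0.09451241]
rail 827 [ 0.53819409 -0.11188393  0.12004626] [0.79940108 0.33597142 0.13993565] 0.128653998837414
((694.385498046875, 91.4686279296875), (451.8863830566406, 219.2991180419922), 77.31856536865234)
```

View pics/scene0_h.png

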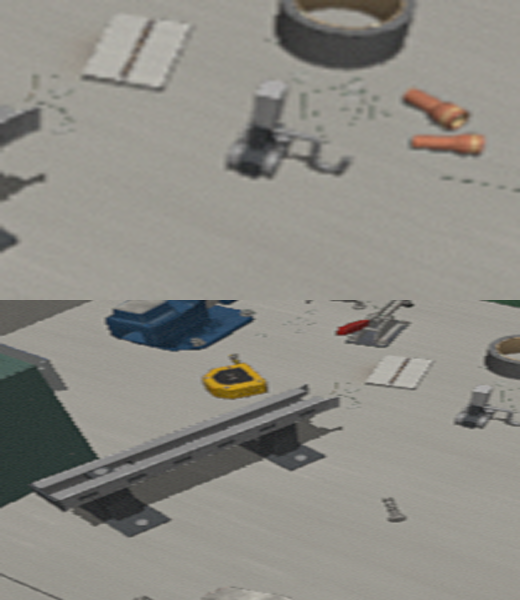

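View pics/side0_h.png

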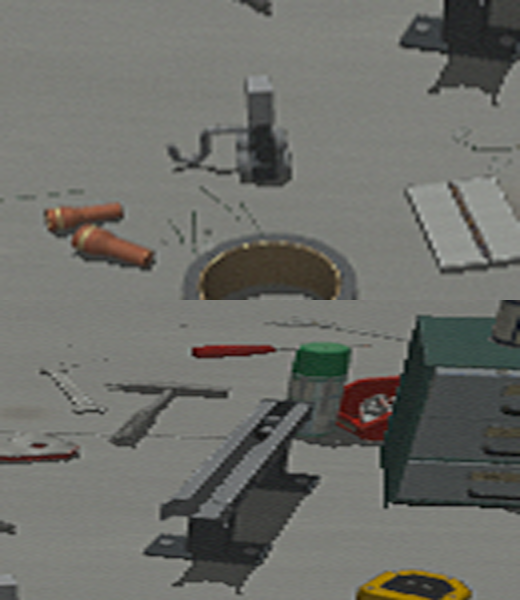

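Run:
```python
import numpy as np,cv2
from h import cloud
for n in('scene0','side0'):
    z=np.load(f'pics/{n}.npz');P=cloud(z['d'],dict(camera_matrix=z['K'],R=z['R'],t=z['t']));v=z['d']>0
    m=(v&np.all((P>[.5,-.2,.121])&(P<[.72,.33,.135]),-1)).astype(np.uint8)
    k,l,st,ce=cv2.connectedComponentsWithStats(m)
    i=1+np.argmax(st[1:,4]); print(st[1:],ce[1:])
    r=P[l==i]; q=cv2.minAreaRect(r[:,:2].astype(np.float32)*1000);print(n,q,cv2.boxPoints(q),np.median(r[:,2]))
    m=(v&np.all((P>[.36,-.3,.012])&(P<[.5,-.16,.11]),-1)).astype(np.uint8)
    k,l,st,ce=cv2.connectedComponentsWithStats(m,connectivity=8); i=1+np.argmax(st[1:,4]); h=P[l==i]
    hh=h[(h[:,2]>.03)&(h[:,2]<.05)]
    print(h.min(0),h.max(0)); print('hookpts',h[np.argsort(h[:,0])][:12].round(3))
```

```text
[[ 131  162  126   92 1608]
 [ 114  187   35   31  150]
 [ 111  217    1    1    1]
 [ 115  218    1    1    1]
 [ 108  220    1    1    1]
 [ 111  222    1    1    1]
 [  88  276    2    2    3]
 [  84  279    8   14   48]] [[188.78606965 209.6778607 ]
 [133.         200.82      ]
 [111.         217.        ]
 [115.         218.        ]
 [108.         220.        ]
 [111.         222.        ]
 [ 88.33333333 276.66666667]
 [ 87.91666667 285.66666667]]
scene0 ((593.2965087890625, 47.977630615234375), (319.622314453125, 48.31377410888672), 77.45551300048828) [[ 535.00574  -102.771645]
 [ 582.16614  -113.26528 ]
 [ 651.5873    198.7269  ]
 [ 604.4269    209.22055 ]] 0.12747103626708184
[ 0.40452201 -0.25445958  0.01231512] [ 0.46167057 -0.20014282  0.09363922]
hookpts [[ 0.405 -0.232  0.034]
 [ 0.405 -0.235  0.027]
 [ 0.405 -0.233  0.012]
 [ 0.405 -0.233  0.016]
 [ 0.406 -0.234  0.036]
 [ 0.406 -0.234  0.019]
 [ 0.406 -0.233  0.024]
 [ 0.407 -0.236  0.037]
 [ 0.407 -0.232  0.033]
 [ 0.407 -0.234  0.027]
 [ 0.408 -0.231  0.042]
 [ 0.408 -0.232  0.016]]
[[303 113  14   7  49]
 [270 129  38  57 536]
 [330 140   1   8   8]
 [331 149   1   3   3]] [[309.32653061 116.51020408]
 [290.74067164 155.19776119]
 [330.         143.5       ]
 [331.         150.        ]]
side0 ((594.720458984375, 47.082481384277344), (321.4206848144531, 44.40799331665039), 77.4498062133789) [[ 538.1255   -104.963036]
 [ 581.4724   -114.61266 ]
 [ 651.3154    199.12799 ]
 [ 607.9685    208.77762 ]] 0.12865607855587716
[ 0.40053637 -0.25732964  0.01203602] [ 0.46527307 -0.20754246  0.09451241]
hookpts [[ 0.401 -0.24   0.012]
 [ 0.403 -0.239  0.015]
 [ 0.405 -0.236  0.016]
 [ 0.406 -0.238  0.015]
 [ 0.406 -0.237  0.021]
 [ 0.406 -0.237  0.028]
 [ 0.407 -0.239  0.027]
 [ 0.407 -0.235  0.04 ]
 [ 0.407 -0.237  0.038]
 [ 0.407 -0.238  0.036]
 [ 0.407 -0.241  0.035]
 [ 0.408 -0.239  0.015]]
```

```bash
cat >> h.py <<'E'
def rot(a):
    x=np.array([0,0,-1.]);y=np.array([np.cos(a),np.sin(a),0]);return np.stack([x,y,np.cross(x,y)],1)
E
python3 - <<'E'
from h import *
for a in(0.1,0.1+np.pi,-.22,-.22+np.pi):
    for p in([.444,-.23,.27],[.56,-.12,.2],[.6,.06,.16]):
        q=manip.inverse_kinematics(np.array(p),rot(a)); print(round(a,2),p,None if q is None else np.round(q,2))
E
```

```text
0.1 [0.444, -0.23, 0.27] [-0.57  0.2   1.7  -0.    1.25 -0.67]
0.1 [0.56, -0.12, 0.2] [-0.29  0.4   1.6  -0.    1.14 -0.39]
0.1 [0.6, 0.06, 0.16] [ 0.02  0.5   1.56 -0.    1.09 -0.08]
3.24 [0.444, -0.23, 0.27] [-0.57  0.2   1.7  -0.    1.25  2.47]
3.24 [0.56, -0.12, 0.2] [-0.29  0.4   1.6  -0.    1.14  2.75]
3.24 [0.6, 0.06, 0.16] None
-0.22 [0.444, -0.23, 0.27] [-0.57  0.2   1.7  -0.    1.25 -0.35]
-0.22 [0.56, -0.12, 0.2] [-0.29  0.4   1.6  -0.    1.14 -0.07]
-0.22 [0.6, 0.06, 0.16] [ 0.02  0.5   1.56 -0.    1.09  0.24]
2.92 [0.444, -0.23, 0.27] [-0.57  0.2   1.7  -0.    1.25  2.79]
2.92 [0.56, -0.12, 0.2] None
2.92 [0.6, 0.06, 0.16] None
```

Run:
```python
from h import *
t0=manip.current_time()
manip.move_ptp(np.array([.50,.04,.33]),rot(-.22)); print(manip.current_time()-t0)
manip.dwell(.2)
save('wrist','w_rail')
manip.move_ptp(np.array([.40,-.23,.26]),rot(-.0));manip.dwell(.2); print(manip.current_time()-t0)
p,d,c=save('wrist','w_han'); 
for n in ['hanger_grip','hanger_hook','hanger']: print(n,[(np.round(x['at'],3),x['confidence']) for x in manip.look_for('wrist',n)[:2]])
print(-np.array(c['R']).T@np.array(c['t']).ravel(),manip.current_ee_pos(),manip.current_force())
a=cv2.imread('pics/w_rail.png');b=cv2.imread('pics/w_han.png');cv2.imwrite('pics/w1.png',cv2.resize(np.hstack([a,b]),(800,300)))
```

```text
2.1
3.6917
hanger_grip [(array([ 0.438, -0.225,  0.022]), 0.89)]
hanger_hook [(array([ 0.437, -0.221,  0.029]), 0.61)]
hanger [(array([ 0.438, -0.223,  0.026]), 0.63), (array([ 0.579, -0.29 ,  0.005]), 0.42)]
[ 0.40017939 -0.16408793  0.42516197] [ 0.40018037 -0.22975427  0.26006741] [0.03445176 0.06758737 0.23091982]
```

View pics/w1.png

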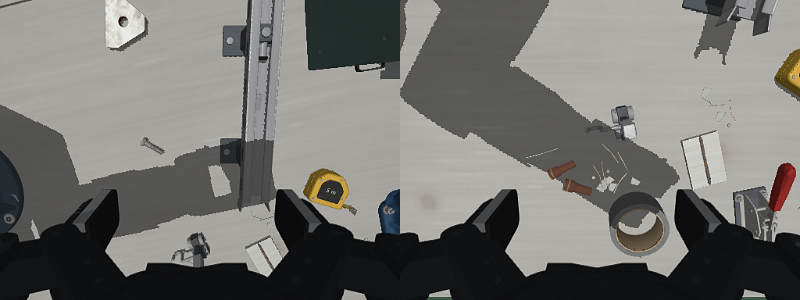

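Run:
```python
import numpy as np,cv2
from h import cloud
z=np.load('pics/w_han.npz');P=cloud(z['d'],dict(camera_matrix=z['K'],R=z['R'],t=z['t']));v=z['d']>0
print(np.median(P[v&(abs(P[...,2])<.01)][:,2]))
for lo,hi in((.084,.1),(.012,.028),(.03,.046),(.012,.1)):
    m=(v&np.all((P>[.36,-.3,lo])&(P<[.5,-.17,hi]),-1)).astype(np.uint8)
    k,l,st,ce=cv2.connectedComponentsWithStats(m); 
    for i in range(1,k):
        if st[i,4]<15: continue
        r=P[l==i];q=cv2.minAreaRect(r[:,:2].astype(np.float32)*1000)
        print(lo,st[i,4],q,r.mean(0).round(4),r.min(0).round(3),r.max(0).round(3))
im=cv2.cvtColor(z['p'],cv2.COLOR_RGB2BGR)
a=cv2.resize(im[110:210,200:340],(700,500),interpolation=cv2.INTER_CUBIC);cv2.imwrite('pics/w_han_c.png',a)
z=np.load('pics/w_rail.npz');P=cloud(z['d'],dict(camera_matrix=z['K'],R=z['R'],t=z['t']));v=z['d']>0
m=v&np.all((P>[.5,-.14,.122])&(P<[.7,.33,.135]),-1);r=P[m]
u=np.array([np.cos(np.radians(77.45)),np.sin(np.radians(77.45))]);n=np.array([u[1],-u[0]])
s=r[:,:2]@u;w=r[:,:2]@n
for k in np.arange(s.min(),s.max(),.02):
    q=w[(s>=k)&(s<k+.02)];
    if len(q)<5: continue
    qs=np.sort(q);g=np.diff(qs);i=np.argmax(g);print(round(k,3),len(q),q.min().round(4),q.max().round(4),'gap',qs[i].round(4),qs[i+1].round(4))
print(s.min(),s.max(),np.median(r[:,2]))
```

```text
-0.0004886152063700796
0.084 313 ((443.0509338378906, -228.17578125), (16.20366859436035, 20.194486618041992), 11.007003784179688) [ 0.4425 -0.2274  0.0909] [ 0.434 -0.238  0.084] [ 0.452 -0.217  0.094]
0.012 453 ((440.4799499511719, -215.850341796875), (33.3299446105957, 26.82742691040039), 11.146652221679688) [ 0.4395 -0.2131  0.0204] [ 0.423 -0.231  0.012] [ 0.458 -0.201  0.028]
0.012 21 ((404.6768493652344, -234.61203002929688), (8.082389831542969, 4.565866947174072), 37.285926818847656) [ 0.4045 -0.2344  0.0173] [ 0.401 -0.239  0.012] [ 0.409 -0.232  0.026]
0.012 31 ((386.4344482421875, -238.83956909179688), (8.283093452453613, 4.939233303070068), 0.3805401921272278) [ 0.3862 -0.2388  0.0225] [ 0.382 -0.241  0.012] [ 0.391 -0.236  0.027]
0.012 122 ((435.2811584472656, -246.62960815429688), (11.43979263305664, 20.13178062438965), 21.034189224243164) [ 0.4355 -0.2457  0.0208] [ 0.429 -0.255  0.013] [ 0.444 -0.237  0.023]
0.03 22 ((440.3005065917969, -216.9761199951172), (10.134318351745605, 2.5541305541992188), 24.56943702697754) [ 0.44   -0.2169  0.0383] [ 0.436 -0.22   0.03 ] [ 
[... 554 characters left out ...]
 0.391 -0.236  0.027]
0.017 148 0.5454 0.5923 gap 0.561 0.5777
0.037 340 0.5481 0.5903 gap 0.5611 0.577
0.057 368 0.548 0.59 gap 0.561 0.5769
0.077 380 0.548 0.5903 gap 0.5611 0.5769
0.097 396 0.5479 0.5906 gap 0.5612 0.5769
0.117 409 0.548 0.5899 gap 0.5614 0.5768
0.137 422 0.5479 0.5903 gap 0.5612 0.5767
0.157 451 0.5479 0.5903 gap 0.561 0.5771
0.177 458 0.5479 0.5901 gap 0.5613 0.5769
0.197 503 0.5479 0.5904 gap 0.5613 0.5771
0.217 489 0.5478 0.5901 gap 0.5611 0.5768
0.237 546 0.5481 0.5903 gap 0.5611 0.577
0.257 690 0.5479 0.5908 gap 0.5611 0.5622
0.277 654 0.5478 0.5903 gap 0.561 0.5621
0.297 474 0.5479 0.5904 gap 0.5612 0.577
0.016828663775498617 0.31286742496108444 0.12728717331879985
```

View pics/w_han_c.png

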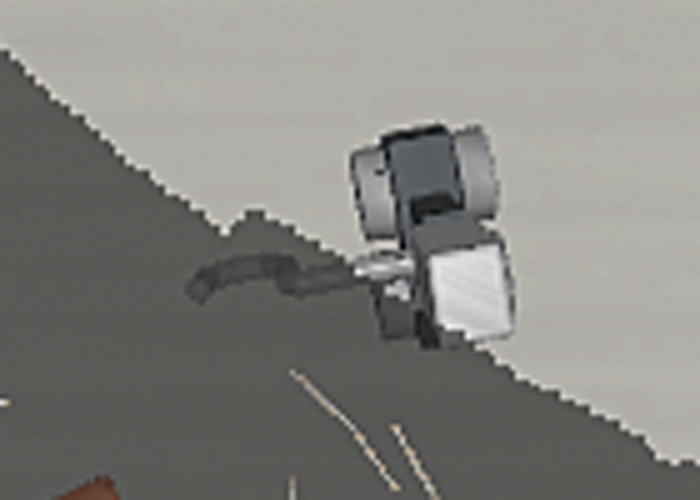

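Run:
```python
from h import *
t0=manip.current_time()
R=rot(np.radians(11.0)); g=np.array([.4430,-.2282])
manip.set_gripper(0.6)
manip.move_ptp(np.array([*g,.14]),R)
manip.move_l(np.array([*g,.052]),max_speed=.1); manip.dwell(.2)
print(manip.current_ee_pos(),manip.current_force())
manip.set_gripper(0.0,70); manip.dwell(.2)
print(manip.current_ee_pos(),manip.current_force(),manip.current_ft_torque(),manip.current_grip_width())
manip.move_l(np.array([*g,.20]),max_speed=.12); manip.dwell(.3)
print(manip.current_ee_pos(),manip.current_force(),manip.current_ft_torque(),manip.current_grip_width(),manip.current_time()-t0)
R=rot(np.radians(-12.55));u=np.array([np.cos(np.radians(77.45)),np.sin(np.radians(77.45))]);n=np.array([u[1],-u[0]])
p=u*(-.03)+n*.5690
manip.move_ptp(np.array([*p,.20]),R)
manip.move_l(np.array([*p,.153]),max_speed=.1);manip.dwell(.4)
print(p,manip.current_ee_pos(),manip.current_force(),manip.current_ft_torque(),manip.current_time())
save('scene','s1');save('side','d1');save('wrist','w2')
print(manip.current_tcp_rot().round(4) if hasattr(manip.current_tcp_rot(),'round') else manip.current_tcp_rot())
a=cv2.imread('pics/s1.png')[100:260,120:340];b=cv2.imread('pics/d1.png')[130:260,200:380]
cv2.imwrite('pics/c1.png',np.hstack([cv2.resize(x,(400,290),interpolation=cv2.INTER_CUBIC) for x in(a,b)]))
```

```text
[ 0.44325032 -0.22833159  0.05245088] [ 1.01198901 -0.77272079  0.21141401]
[ 0.44323978 -0.22830772  0.05225965] [-0.43039168 -0.24266494  5.74141492] [ 0.16995004 -0.00398056 -0.07110975] 0.16477273664677547
[ 0.44293343 -0.22815727  0.19976824] [-0.82382969  0.8700579  -2.20044115] [ 0.02972703 -0.02273487  0.00469656] 0.16916934868021108 4.541599999999999
[ 0.548886   -0.15292207] [ 0.54897621 -0.15293595  0.15323131] [-0.18159166 -0.2906541  -2.85092231] [ 0.01876619  0.02537506 -0.03365403] 11.1
[[ 1.000e-04  9.761e-01 -2.173e-01]
 [-0.000e+00 -2.173e-01 -9.761e-01]
 [-1.000e+00  1.000e-04  0.000e+00]]
```

View pics/c1.png

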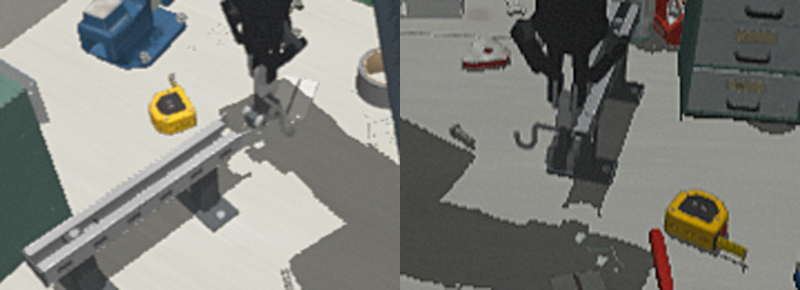

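View pics/w2.png

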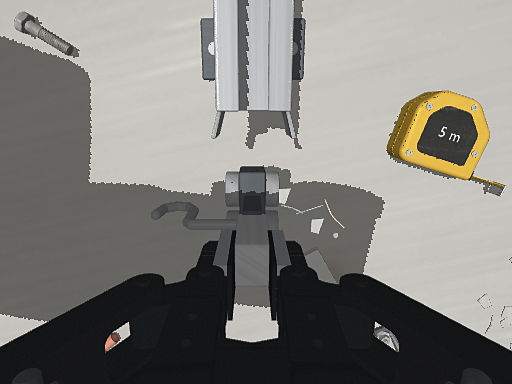

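```bash
cat > m.py <<'E'
import numpy as np,sys
from h import cloud
def meas(fn):
    z=np.load(fn);P=cloud(z['d'],dict(camera_matrix=z['K'],R=z['R'],t=z['t']));v=z['d']>0
    a=np.radians(77.45);u=np.array([np.cos(a),np.sin(a)]);n=np.array([u[1],-u[0]])
    S=P[...,:2]@u;W=P[...,:2]@n;Z=P[...,2]
    m=v&(Z>.124)&(Z<.131)&(S>.04)&(S<.15)&(abs(W-.569)<.03)
    for k in np.arange(.04,.12,.02):
        q=W[m&(S>=k)&(S<k+.02)]; 
        if len(q)>10: print('rail',k.round(3),q.min().round(4),q.max().round(4),((q.min()+q.max())/2).round(5))
    print('lip z',np.median(Z[m]))
    m=v&(Z>.11)&(Z<.14)&(S<.035)&(abs(W-.569)<.04);print('rail smin(flare)',S[m&(S>.005)].min() if (m&(S>.005)).any() else None)
    m2=v&(Z>.125)&(Z<.13)&(abs(W-.555)<.004)&(S>.0);print('lip start s',S[m2].min())
    h=v&(Z>.107)&(Z<.127)&(S<.003)&(S>-.06)&(abs(W-.569)<.022)
    for k in np.arange(-.03,.0,.006):
        g=h&(S>=k)&(S<k+.006)
        if g.sum()>10: q=W[g];print('roller',k.round(3),g.sum(),q.min().round(4),q.max().round(4),((q.min()+q.max())/2).round(5),'ztop',np.percentile(Z[g],95).round(4))
    print('lead s',S[h].max())
    # roller profile: side bands (rollers) vs lat
    for lo,hi in((-.016,-.011),(.011,.016),(-.005,.005)):
        g=h&(W-.569>lo)&(W-.569<hi); 
        if g.sum()>5: print('band',lo,'zmax',np.percentile(Z[g],97).round(4),'smax',S[g].max().round(4))
if __name__=='__main__': meas(sys.argv[1])
E
python3 m.py pics/w2.npz
```

```text
rail 0.04 0.5486 0.5906 0.56959
rail 0.06 0.5485 0.5905 0.56952
rail 0.08 0.5487 0.5902 0.56944
lip z 0.12744089326243518
rail smin(flare) 0.016090682556441874
lip start s 0.030107972033802003
roller -0.03 169 0.5526 0.5852 0.56887 ztop 0.1231
roller -0.024 353 0.5523 0.5849 0.56859 ztop 0.1245
roller -0.018 532 0.5525 0.5847 0.56859 ztop 0.1235
roller -0.012 607 0.5523 0.5852 0.56875 ztop 0.1229
roller -0.006 206 0.5538 0.584 0.56894 ztop 0.1228
lead s -0.004023591531324657
band -0.016 zmax 0.1235 smax -0.0057
band 0.011 zmax 0.1235 smax -0.0055
band -0.005 zmax 0.1249 smax -0.004
```

```bash
cat >> h.py <<'E'
a_=np.radians(77.45);U=np.array([np.cos(a_),np.sin(a_)]);N=np.array([U[1],-U[0]])
def pose(s,w,z): return np.array([*(U*s+N*w),z])
def st():
    f=np.array(manip.current_force());p=np.array(manip.current_ee_pos())
    return np.array([p[:2]@U,p[:2]@N,p[2]]),np.array([f[:2]@U,f[:2]@N,f[2]])
E
python3 - <<'E'
from h import *
t0=manip.current_time()
w=.5698;z=.1530
manip.move_l(pose(-.012,w,z),max_speed=.05);manip.dwell(.2)
p,f0=st();print(p.round(5),f0.round(2)); np.save('f0.npy',f0)
save('wrist','w3')
s=-.012
while s<.06:
    s+=.006; manip.move_l(pose(s,w,z),max_speed=.05); p,f=st(); df=f-f0
    print(round(s,3),(p*1e3).round(2),df.round(2),round(manip.current_time()-t0,2))
    if np.abs(df).max()>7: break
E
python3 m.py pics/w3.npz
```

```text
[-0.01217  0.56979  0.15298] [-0.49  0.12 -3.52]
-0.006 [ -5.68 569.79 153.01] [0.66 0.17 0.8 ] 1.03
0.0 [3.3000e-01 5.6981e+02 1.5302e+02] [-0.01  0.51 -0.33] 1.29
0.006 [  6.28 569.8  153.02] [ 1.73  0.09 -0.06] 1.56
0.012 [ 12.3  569.8  152.99] [-0.04 -0.16  0.11] 1.82
0.018 [ 18.31 569.79 153.  ] [ 0.08 -0.09  0.78] 2.09
0.024 [ 24.3  569.79 153.  ] [0.39 0.   0.  ] 2.36
0.03 [ 30.32 569.79 153.01] [ 0.94 -0.52  0.18] 2.62
0.036 [ 36.31 569.78 153.  ] [0.12 0.14 0.57] 2.89
0.042 [ 42.29 569.79 153.01] [-0.58  0.85  0.85] 3.16
0.048 [ 48.3  569.79 153.01] [ 0.31 -0.23 -0.64] 3.43
0.054 [ 54.3  569.77 152.97] [0.73 0.61 0.5 ] 3.69
0.06 [ 60.3  569.77 152.99] [ 0.25 -0.95  1.34] 3.96
0.066 [ 66.29 569.79 153.  ] [-0.42 -0.21  0.37] 4.22
rail 0.04 0.5485 0.5905 0.56949
rail 0.06 0.5485 0.5906 0.56954
rail 0.08 0.5484 0.5906 0.56949
rail 0.1 0.5486 0.5905 0.56951
lip z 0.12742948124479156
rail smin(flare) 0.005014557451612865
lip start s 0.029971773855385412
roller -0.024 96 0.5797 0.5861 0.58288 ztop 0.1228
roller -0.018 229 0.5531 0.5858 0.56948 ztop 0.1202
roller -0.012 170 0.5533 0.586 0.56965 ztop 0.1226
roller -0.006 370 0.5531 0.5857 0.56941 ztop 0.1247
lead s 0.002987638299835302
band -0.016 zmax 0.1235 smax 0.003
band 0.011 zmax 0.1235 smax 0.0029
band -0.005 zmax 0.1265 smax 0.0029
```

Run:
```python
from h import *
f0=np.load('f0.npy')
t0=manip.current_time();w=.5697;z=.1527
s=.066;hit=None
while s<.285:
    s+=.004; manip.move_l(pose(s,w,z),max_speed=.04)
    F=[]
    for _ in range(4): p,f=st();F.append(f);manip.dwell(.01)
    df=np.mean(F,0)-f0
    print(round(s,3),(p*1e3).round(1),df.round(1),round(manip.current_time(),2))
    if hit is None and df[0]<-1.8: hit=s;print('HIT')
    if np.abs(df).max()>10 or (hit and s>hit+.036): break
```

```text
0.07 [ 70.1 569.7 152.7] [1.1 0.1 1.3] 15.76
0.074 [ 74.1 569.7 152.7] [ 0.7 -0.3  0.8] 16.04
0.078 [ 78.2 569.7 152.7] [ 0.4 -0.1  1.1] 16.32
0.082 [ 82.2 569.7 152.7] [ 0.2 -0.   0.7] 16.61
0.086 [ 86.2 569.7 152.7] [ 0.7 -0.4  0.6] 16.89
0.09 [ 90.2 569.7 152.7] [-0.1 -0.6  1.2] 17.18
0.094 [ 94.1 569.7 152.7] [ 0.4 -0.5  1. ] 17.46
0.098 [ 98.2 569.7 152.7] [ 0.6 -0.2  0.4] 17.74
0.102 [102.1 569.7 152.7] [ 0.2 -0.2  0.8] 18.02
0.106 [106.1 569.7 152.7] [ 0.3 -0.5  0.8] 18.31
0.11 [110.2 569.7 152.7] [ 0.5 -0.2  0.8] 18.59
0.114 [114.2 569.7 152.7] [0.4 0.3 0.9] 18.88
0.118 [118.2 569.7 152.7] [ 0.5 -0.   0.6] 19.16
0.122 [122.2 569.7 152.7] [0.3 0.2 0.1] 19.44
0.126 [126.1 569.7 152.7] [ 0.4 -0.4  1.3] 19.73
0.13 [130.2 569.7 152.7] [ 0.1 -0.2  0.8] 20.01
0.134 [134.2 569.7 152.7] [0.8 0.  0.8] 20.29
0.138 [138.2 569.7 152.7] [ 0.5 -0.1  0.9] 20.57
0.142 [142.2 569.7 152.7] [ 0.5 -0.2  0.6] 20.86
0.146 [146.1 569.7 152.7] [ 0.9 -0.1  0.7] 21.14
0.15 [150.1 569.7 152.7] [ 0.5 -0.2  0.3] 21.43
0.154 [154.  569.9 153. ] [-1.7 -0.3  4.2] 21.71
0.158 [157.9 569.9 153. ] [-2.5 -0.5  6. ] 21.99
HIT
0.162 [161.9 569.8 152.8] [-2.7  0.1  6. ] 22.27
0.166 [166.  569.7 152.8] [-2.8 -0.1  6.3] 22.56
0.17 [170.1 569.7 152.8] [-2.2 -0.1  6.9] 22.84
0.174 [174.1 569.7 152.7] [-2.1 -0.1  6.8] 23.12
0.178 [178.1 569.7 152.7] [-2.1  0.   6.5] 23.41
0.182 [182.1 569.7 152.7] [-2.  -0.   6.4] 23.69
0.186 [186.1 569.7 152.7] [-1.9 -0.1  6.4] 23.98
0.19 [190.1 569.7 152.7] [-2.1  0.   7. ] 24.26
0.194 [194.1 569.7 152.7] [-2.2 -0.   6.6] 24.54
```

Run:
```python
from h import *
f0=np.load('f0.npy');w=.5697;z=.1527
s=.194;prev=0;mn=0
while s<.212:
    s+=.001 if s<.1995 else .0005; manip.move_l(pose(s,w,z),max_speed=.01)
    F=[]
    for _ in range(6): p,f=st();F.append(f);manip.dwell(.01)
    df=np.mean(F,0)-f0
    print(round(s,4),(p*1e3).round(2),df.round(1),round(manip.current_time(),2))
    mn=min(mn,df[0])
    if df[0]<-20 or (mn<-7 and df[0]>mn+2) or df[2]<3: break
```

```text
0.195 [194.91 569.71 152.69] [-2.7 -0.2  6.5] 24.84
0.196 [196.01 569.69 152.7 ] [-2.8 -0.2  6.2] 25.14
0.197 [197.04 569.69 152.7 ] [-3.  -0.1  6.5] 25.44
0.198 [198.05 569.68 152.69] [-2.7 -0.5  6.2] 25.74
0.199 [199.04 569.71 152.72] [-2.8 -0.3  6.6] 26.04
0.2 [200.03 569.7  152.71] [-2.7 -0.2  6.5] 26.34
0.2005 [200.51 569.69 152.7 ] [-3.  -0.5  6.2] 26.64
0.201 [201.03 569.71 152.7 ] [-2.8  0.   6.4] 26.94
0.2015 [201.53 569.72 152.71] [-3.2 -0.2  6.4] 27.24
0.202 [202.03 569.71 152.7 ] [-2.8 -0.2  6.3] 27.54
0.2025 [202.52 569.72 152.7 ] [-3.5 -0.3  6.5] 27.84
0.203 [203.03 569.68 152.68] [-3.4 -0.1  6.9] 28.14
0.2035 [203.54 569.72 152.73] [-2.8 -0.5  6.4] 28.44
0.204 [204.02 569.7  152.68] [-2.9 -0.   6.1] 28.74
0.2045 [204.51 569.71 152.7 ] [-3.2 -0.2  6.2] 29.04
0.205 [205.03 569.67 152.69] [-3.4 -0.2  6.4] 29.34
0.2055 [205.51 569.69 152.7 ] [-3.  -0.4  6.5] 29.64
0.206 [206.01 569.69 152.7 ] [-3.4 -0.2  6.7] 29.94
0.2065 [206.52 569.67 152.68] [-3.  -0.1  6.5] 30.24
0.207 [207.01 569.71 152.71] [-3.4 -0.2  6.1] 30.54
0.2075 [207.53 569.68 152.68] [-2.9 -0.3  6.6] 30.84
0.208 [208.   569.69 152.67] [-2.9  0.   6.3] 31.14
0.2085 [208.52 569.71 152.72] [-3.  -0.2  6.6] 31.44
0.209 [209.02 569.7  152.69] [-3.2  0.3  6.3] 31.74
0.2095 [209.54 569.69 152.71] [-2.9 -0.3  6.4] 32.04
0.21 [210.04 569.7  152.69] [-3.  -0.   6.5] 32.34
0.2105 [210.54 569.69 152.7 ] [-3.   0.1  6.7] 32.64
0.211 [211.01 569.68 152.69] [-2.8 -0.   6.3] 32.94
0.2115 [211.53 569.7  152.7 ] [-3.  -0.6  6.5] 33.24
0.212 [212.02 569.73 152.72] [-3.4  0.   5.9] 33.54
```

Run:
```python
from h import *
f0=np.load('f0.npy');w=.5697;z=.1527
s=.212;mn=0
while s<.235:
    s+=.001 if mn>-8 else .0005; manip.move_l(pose(s,w,z),max_speed=.01)
    F=[]
    for _ in range(4): p,f=st();F.append(f);manip.dwell(.01)
    df=np.mean(F,0)-f0
    print(round(s,4),(p*1e3).round(2),df.round(1),round(manip.current_time(),2))
    mn=min(mn,df[0])
    if df[0]<-20 or (mn<-7 and df[0]>mn+2) or df[2]<2: break
```

```text
0.213 [213.09 569.73 152.71] [-2.7 -0.3  6. ] 33.83
0.214 [214.09 569.68 152.69] [-3.1  0.3  6.3] 34.11
0.215 [215.07 569.69 152.69] [-3.1  0.3  6.4] 34.39
0.216 [216.05 569.69 152.69] [-2.8  0.6  6. ] 34.67
0.217 [217.05 569.72 152.7 ] [-2.8 -0.2  6.2] 34.96
0.218 [217.9  569.69 152.69] [-4.2  0.2  6.9] 35.24
0.219 [218.58 569.71 152.74] [-6.  -0.2  7.7] 35.52
0.22 [219.42 569.73 152.8 ] [-7.1 -0.   8.1] 35.81
0.221 [220.26 569.76 152.82] [-7.8 -0.5  9. ] 36.09
0.222 [221.1  569.75 152.87] [-8.9 -0.3  8.9] 36.38
0.2225 [221.47 569.76 152.87] [-9.2 -0.6  9.3] 36.66
0.223 [221.9  569.78 152.89] [-9.4 -0.6  9.8] 36.94
0.2235 [222.91 569.83 153.06] [-7.1 -0.3  9.9] 37.23
```

Run:
```python
from h import *
f0=np.load('f0.npy');w=.5697;z=.1527
for s,z in((.2240,.1527),(.2245,.1527),(.2240,.1527),(.2230,.1527),(.222,.1527),(.2215,.1527)):
    manip.move_l(pose(s,w,z),max_speed=.01)
    F=[]
    for _ in range(4): p,f=st();F.append(f);manip.dwell(.01)
    df=np.mean(F,0)-f0
    print(round(s,4),(p*1e3).round(2),df.round(1),np.round(manip.current_ft_torque(),2),round(manip.current_time(),2))
    if df[0]<-18 or df[0]>5: break
save('scene','s5');save('side','d5')
a=cv2.imread('pics/s5.png')[100:260,120:340];b=cv2.imread('pics/d5.png')[80:210,220:400]
cv2.imwrite('pics/c5.png',np.hstack([cv2.resize(x,(400,290),interpolation=cv2.INTER_CUBIC) for x in(a,b)]))
```

```text
0.224 [223.19 569.85 153.06] [-8.5 -0.8 10.1] [-2.03  0.6   0.09] 37.51
0.2245 [224.12 569.91 153.17] [-6.5 -0.4  9.5] [-1.53  0.38  0.04] 37.79
0.224 [223.85 569.9  153.13] [-5.  -0.3  9.8] [-1.24  0.34  0.12] 38.08
0.223 [223.09 569.83 153.04] [-3.6 -0.9  9.6] [-0.94  0.28  0.04] 38.36
0.222 [222.23 569.83 152.98] [-2.9 -0.5  9.1] [-0.63  0.27 -0.02] 38.64
0.2215 [221.8  569.83 152.94] [-1.9 -0.5  9. ] [-0.51  0.18  0.06] 38.92
```

View pics/c5.png

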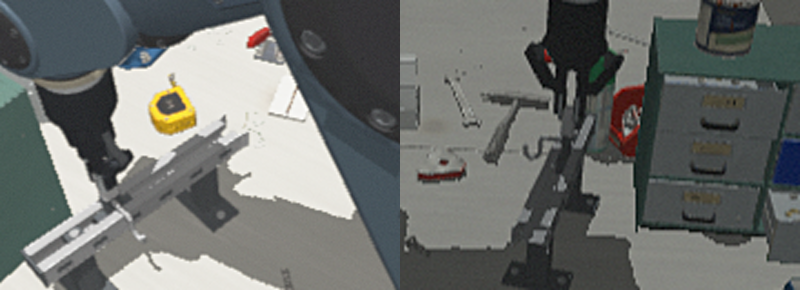

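Run:
```python
from h import *
p,d,c=save('wrist','w6'); print(st(),manip.current_grip_width())
P=cloud(d,c);v=d>0;S=P[...,:2]@U;W=P[...,:2]@N;Z=P[...,2]
for zl in np.arange(.105,.2,.004):
    m=v&(Z>zl)&(Z<zl+.004)&(S>.19)&(S<.27)&(abs(W-.5695)<.0075)
    if m.sum()>5:print(zl.round(3),m.sum(),S[m].min().round(4),S[m].max().round(4),np.percentile(S[m],90).round(4))
cv2.imwrite('pics/w6c.png',cv2.resize(cv2.cvtColor(p[90:290,150:370],cv2.COLOR_RGB2BGR),(660,600),interpolation=cv2.INTER_CUBIC))
```

```text
(array([0.22180013, 0.56982262, 0.15295187]), array([-1.99393291, -0.0619159 ,  6.38073557])) 0.16883884509702404
0.109 41 0.244 0.2628 0.2606
0.113 461 0.2442 0.2635 0.2621
0.117 371 0.2212 0.2698 0.2582
0.121 760 0.2197 0.27 0.2681
0.125 31 0.2298 0.2699 0.2698
0.129 26 0.23 0.2312 0.231
0.133 36 0.2303 0.2313 0.2312
0.137 34 0.2306 0.2315 0.2313
0.141 32 0.2308 0.2316 0.2314
0.145 40 0.231 0.2318 0.2317
0.149 57 0.229 0.2319 0.2317
0.153 119 0.2289 0.2318 0.2315
0.157 72 0.2292 0.2304 0.2301
0.161 79 0.2294 0.2305 0.2303
0.165 77 0.2294 0.2307 0.2305
0.169 90 0.2293 0.2308 0.2306
0.173 93 0.2296 0.2309 0.2307
0.177 102 0.23 0.233 0.231
0.181 124 0.2301 0.2331 0.2313
0.185 123 0.23 0.2331 0.2314
0.189 1462 0.2113 0.2335 0.2302
0.193 170 0.2103 0.2331 0.2278
0.197 48 0.2107 0.233 0.2328
```

View pics/w6c.png

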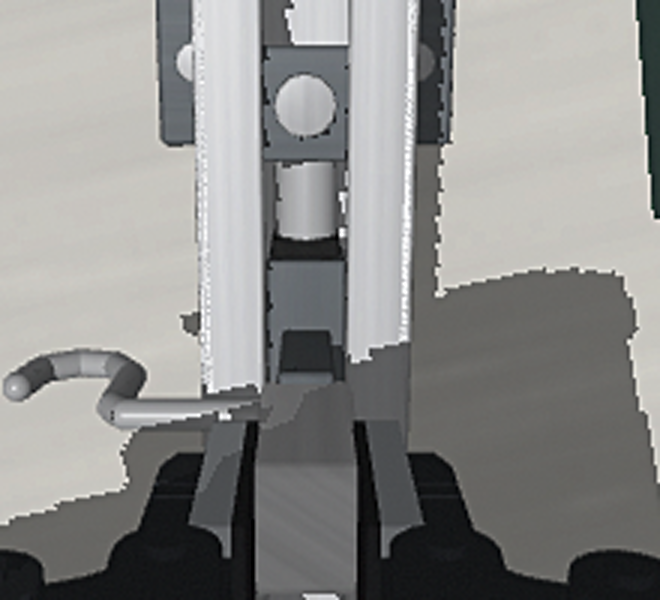

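Run:
```python
from h import *
w=.5697
p,_=st()
manip.set_gripper(.55,70)
manip.move_l(pose(p[0],w,.212),max_speed=.15)
R=rot(np.radians(77.45)); s=.2175
manip.move_ptp(pose(s,w,.212),R)
manip.move_l(pose(s,w,.1325),max_speed=.08);manip.dwell(.15)
p,f=st();np.save('f0.npy',f);print(p.round(4),f.round(2))
p,d,c=save('wrist','w7')
manip.set_gripper(0,80)
p,f1=st();print(p.round(4),(f1-f).round(2),manip.current_grip_width()*85,np.round(manip.current_ft_torque(),2),manip.current_time())
save('side','d7');save('wrist','w8')
a=cv2.imread('pics/w8.png');b=cv2.imread('pics/d7.png')[80:210,220:400]
cv2.imwrite('pics/c7.png',np.hstack([cv2.resize(x,(400,300),interpolation=cv2.INTER_CUBIC) for x in(a,b)]))
```

```text
[0.2176 0.5699 0.133 ] [-0.72  0.18  0.07]
[0.2175 0.5698 0.1328] [ 0.53 -0.47  3.12] 18.89240431263837 [-0.19  0.06 -0.01] 43.1417
```

View pics/c7.png

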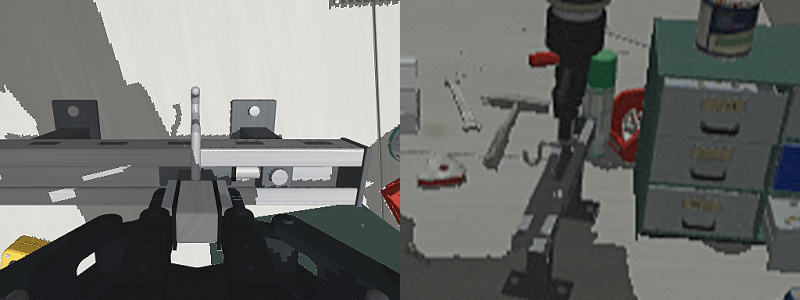

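Run:
```python
from h import *
f0=np.load('f0.npy');w=.5697;z=.1325
s=.2175;mn=0
while s<.229:
    s+=.001 if s<.2205 else .0005; manip.move_l(pose(s,w,z),max_speed=.01)
    F=[]
    for _ in range(3): p,f=st();F.append(f);manip.dwell(.01)
    df=np.mean(F,0)-f0
    print(round(s,4),(p*1e3).round(2),df.round(1),np.round(manip.current_ft_torque(),2),round(manip.current_time(),2))
    mn=min(mn,df[0])
    if df[0]<-19 or (mn<-9 and df[0]>mn+2): break
p,d,c=save('wrist','w9')
cv2.imwrite('pics/w9c.png',cv2.resize(cv2.cvtColor(p[150:310,180:430],cv2.COLOR_RGB2BGR),(750,480),interpolation=cv2.INTER_CUBIC))
```

```text
0.2185 [217.89 569.87 132.74] [-4.2 -0.9  5.2] [-1.1   0.33  0.02] 43.52
0.2195 [218.57 569.85 132.71] [-5.8 -0.5  5.6] [-1.4   0.4   0.02] 43.79
0.2205 [219.34 569.87 132.73] [-6.8 -0.8  5.7] [-1.67  0.45  0.05] 44.07
0.221 [219.68 569.92 132.77] [-7.8 -1.1  6.5] [-1.87  0.55  0.02] 44.34
0.2215 [220.07 569.89 132.74] [-8.5 -0.5  6.1] [-2.04  0.51  0.04] 44.62
0.222 [220.49 569.88 132.75] [-9.2 -0.5  6.1] [-2.09  0.57  0.  ] 44.89
0.2225 [220.96 569.89 132.78] [-9.4 -0.6  6.8] [-2.12  0.59  0.06] 45.17
0.223 [221.36 569.9  132.76] [-9.8 -1.1  7.1] [-2.29  0.62 -0.01] 45.44
0.2235 [221.83 569.88 132.77] [-10.1  -0.9   6.9] [-2.31  0.59  0.03] 45.72
0.224 [222.55 569.84 132.48] [-8.8  0.5  4. ] [-1.85  0.44 -0.03] 45.99
0.2245 [222.97 569.81 132.46] [-9.4  0.4  4. ] [-1.95  0.36 -0.04] 46.27
0.225 [223.41 569.82 132.48] [-10.3  -0.4   4.2] [-2.01  0.43 -0.  ] 46.54
0.2255 [223.82 569.81 132.51] [-10.1  -0.    4.3] [-2.12  0.44 -0.03] 46.82
0.226 [224.25 569.84 132.52] [-10.9  -0.2   4.8] [-2.19  0.46  0.03] 47.09
0.2265 [224.63 569.83 132.5 ] [-11.5  -0.3   4.4] [-2.28  0.5   0.01] 47.37
0.227 [225.05 569.84 132.53] [-11.3  -0.2   4.8] [-2.37  0.53 -0.01] 47.64
0.2275 [225.49 569.83 132.53] [-12.    0.1   4.9] [-2.47  0.56  0.01] 47.92
0.228 [225.87 569.83 132.54] [-12.9  -0.2   5.4] [-2.59  0.6  -0.02] 48.19
0.2285 [226.   569.85 132.57] [-14.6  -0.4   6.1] [-3.    0.7  -0.02] 48.47
0.229 [226.09 569.88 132.62] [-17.1  -0.6   7.2] [-3.49  0.91 -0.02] 48.74
```

View pics/w9c.png

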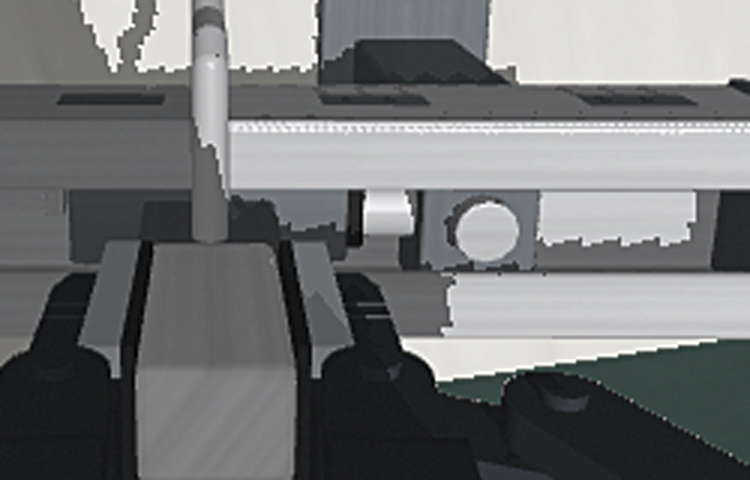

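Run:
```python
from h import *
f0=np.load('f0.npy');w=.5697;z=.1325
for s in (.227,.225,.224,.223,.2225,.222,.2215,.221,.2205,.22):
    manip.move_l(pose(s,w,z),max_speed=.015)
    F=[]
    for _ in range(3): p,f=st();F.append(f);manip.dwell(.01)
    df=np.mean(F,0)-f0
    print(round(s,4),(p*1e3).round(2),df.round(1),round(manip.current_time(),2))
    if df[0]>0: break
```

```text
0.227 [225.   569.83 132.52] [-11.4  -0.5   4.8] 49.1
0.225 [223.35 569.82 132.49] [-9.2 -0.1  3.8] 49.41
0.224 [222.54 569.82 132.49] [-8.9 -0.1  3.7] 49.68
0.223 [222.06 569.81 132.43] [-5.4  0.3  3.5] 49.96
0.2225 [222.   569.81 132.46] [-4.9  0.5  2.4] 50.23
0.222 [221.91 569.76 132.45] [-2.8  0.7  1.5] 50.51
0.2215 [221.76 569.73 132.47] [-0.6  1.2  0.3] 50.78
0.221 [221.48 569.68 132.42] [ 4.   1.2 -0.8] 51.06
```

Run:
```python
from h import *
w=.5697
manip.move_l(pose(.2215,w,.1325),max_speed=.02)
manip.set_gripper(.55)
p,_=st();manip.move_l(pose(p[0],p[1],.235),max_speed=.12);manip.dwell(.4)
p,d,c=save('wrist','w10');save('side','d10');save('scene','s10')
P=cloud(d,c);v=d>0;S=P[...,:2]@U;W=P[...,:2]@N;Z=P[...,2]
m=v&(Z>.183)&(Z<.2)&(abs(W-.57)<.03)&(abs(S-.22)<.04);print('block top',m.sum(),S[m].min(),S[m].max(),W[m].min(),W[m].max(),np.median(Z[m]))
m=v&(Z>.1)&(Z<.12)&(abs(W-.57)<.006)&(S>.2)&(S<.28);print(np.percentile(S[m],[1,5,50,95]))
print(manip.current_time(),st()[1])
for n in['magnet','loose_bolt','tape_roll','coupon']:
    print(n,[(cam,np.round(x['at'],3)) for cam in('scene','side') for x in manip.look_for(cam,n)[:1]])
a=cv2.imread('pics/w10.png');b=cv2.imread('pics/d10.png')[80:210,220:400]
cv2.imwrite('pics/c10.png',np.hstack([cv2.resize(x,(400,300),interpolation=cv2.INTER_CUBIC) for x in(a,b)]))
```

```text
block top 776 0.2117245696805074 0.23167282972881945 0.5611039174113792 0.5766807693957923 0.1916627493328529
[0.24518683 0.24781534 0.25585969 0.26418123]
53.25 [-0.1210559   1.06915831  0.48132074]
magnet [('scene', array([0.407, 0.226, 0.012])), ('side', array([0.414, 0.21 , 0.014]))]
loose_bolt [('scene', array([0.398, 0.013, 0.012])), ('side', array([0.398, 0.002, 0.014]))]
tape_roll [('scene', array([ 0.484, -0.36 ,  0.03 ]))]
coupon [('scene', array([ 0.579, -0.286,  0.005])), ('side', array([ 0.581, -0.302,  0.012]))]
```

View pics/c10.png

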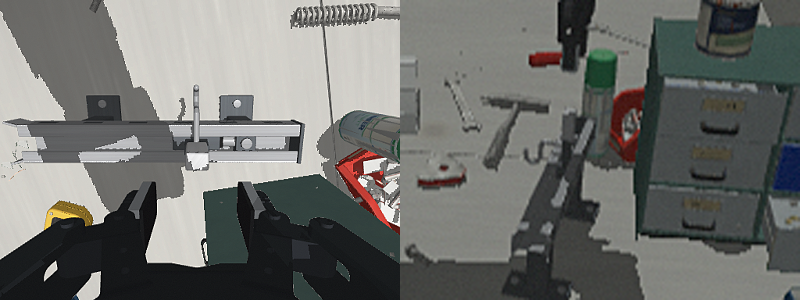

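```bash
python3 -c "
from bench import manip
manip.sign_off();print(manip.current_time())"
```

```text
the job is handed in; nothing more can be done
the job is handed in; nothing more can be done
```

The hanger is in the rail, hook on the robot's side, held between the catch and the spring buffer. I let go, backed off and handed the job in at about 53 s.

- **Insertion:** I entered the mouth almost without contact (about 1 N). The first grip, on the sides of the grip block, tilted and slipped against the buffer, which gave two false force drops. The wrist view showed the catch had not engaged.
- **Seating:** I regripped lower, across the running direction, and pushed again. The catch snapped up with the buffer about 5 mm in, but the force dropped only about 1.3 N along the rail and 3 N vertically, less than the "few N" expected. My stop test missed that, so I pushed on to the end of the buffer's travel. The peak push was 17 N.
- **Held check:** When I pulled back, the hanger stayed within about 0.5 mm while the force went from −9 N to +4 N. After release the wrist camera still showed it about 4 mm into the buffer's travel, upright and at floor height. The 10 N clamp force was not measured directly.
- **Bystanders:** The magnet, bolt and coupon read the same as at the start, within the detector's scatter. The tape roll did not: the scene view put it at y −0.36 against −0.39 at first, and the side view did not report it at the end. The arm passed near the roll only at the first grasp, without contact. I think the robot arm partly hid it from the camera, but I did not confirm that.

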